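# Key the slicer into sharpening mode and hold it there

## Task

Take the red-headed key out of the key block and push it fully home into the key switch on the slicer's control box, easing and wiggling it past the sticky pins rather than forcing it. Then turn it a quarter turn clockwise (seen from above) to its stop, against the return spring, and finish while still gripping the key and holding it there, so that the blade can be sharpened. Leave the other keys, the oil bottle and the brush where they are and do not press the emergency stop.

Things in the scene. Friction and masses are not known exactly. Their poses are not given: they have to be found in the camera images.
- red_key_bow (a point): Centre of the red key's plastic head (the key to use), a disc 31 mm across, 9 mm thick; pinch it on its flat sides, which face the key's +y and -y. The key starts upright in the block, blade down. Axes: x along the blade's width, y its thickness, z up from blade to head. Below the head: a neck 14 x 7 mm, then a steel shoulder 20 (x) x 9 (y) x 4 mm, its underside 27 mm below this point. 45 g.
- red_key_tip (a point): Point of the red key's blade, 53 mm below the head's centre. The blade hangs 26 mm below the shoulder, 12 mm (x) x 4 mm (y), the last 6 mm tapering in x to a 90 degree point. It fits the switch either way round. In the block the shoulder rests on the block's top face, the blade in a slot.
- blue_key_bow (a point): the same point on the blue key, an identical key for another machine that stands in another slot of the block; leave it there.
- yellow_key_bow (a point): the same point on the yellow key, an identical key for another machine that stands in another slot of the block; leave it there.
- key_block: black block, 50 (x) x 200 (y) x 40 (z) mm, fixed to the counter, origin at the centre of its underside. Three slots in its top, 66 mm apart along its y (at -66, 0 and 66 mm), each 14 (x) x 6 (y) mm and 34 mm deep; any key may be in any slot.
- control_box: Pale metal control box of the slicer, 130 (x) x 170 (y) x 75 (z) mm, fixed, origin at the centre of its underside. On top: the key switch at x 0, y -42 mm (chromed collar 36 mm across, brass rotor 24 mm across in it); a red emergency-stop mushroom 40 mm across at x 0, y 45 mm, standing 39 mm over the panel; a green pilot lamp at x 42, y 0 mm, 10 mm high.
- keyway (a point): Centre of the keyway's mouth, on the flat brass rotor's face, 86 mm above the counter (11 mm above the panel). Fixed to the box: x along the keyway's length at rest, z up. The keyway goes straight down, 13.6 mm (x) x 5.6 mm (y), its long edges chamfered 2.5 mm wide. Home is the key's shoulder on this face. The last 4 mm push down a sprung locking bar (3 N); the rotor turns only within about 1 mm of home.
- pins (a point): On the keyway's axis, 9 mm below its mouth. A sticky pin juts up to 3.5 mm out of the +x end wall at this depth and a like one out of the -x end wall 7 mm deeper. The blade's point shoves each aside in turn: 10 to 40 N of straight push, but some 5 N is enough while the key is rocked about 2 mm to and fro along x. Pushed back, they stay back. The key bears 45 N on the way in, all contacts added.
- key_switch (a joint): Angle of the key switch's rotor: 0 at rest (keyway along the box's x), grows clockwise seen from above (from +x towards -y) to its stop at 1.57 rad. A spring turns it back when let go (0.03 Nm at rest to 0.09 Nm at the stop). The key has about 0.15 rad of play in the keyway each way, so it must be turned that much farther than the rotor.
- estop (a joint): travel of the emergency-stop mushroom: 0 up, 0.006 m fully pressed; do not press it.
- oil_center (a point): centre of a clear plastic bottle of blade oil, 56 mm across and 150 mm high, standing on the counter; leave it.
- brush: cleaning brush lying on the counter, 200 mm long along its x, origin under its middle; leave it.

How it is judged (in metres and radians):
On the way, in this order (a step that is already met when the one before it is completed fails the run):
1. the red key is lifted clear of the block in the gripper (z of red_key_bow in the frame of key_block above 0.095 m and contact force between the fingers and red_key above 2 N), for 0.1 s.
2. the red key is fully home and upright in the key switch, which is still unturned (z of red_key_bow in the frame of keyway below 0.0285 m and horizontal distance between red_key_bow and keyway below 0.005 m and value of joint key_switch below 0.25 rad and angle between red_key_bow's own z axis and vertical below 0.15 rad), for 0.1 s.
At the end, for the whole second after the job is handed in: The key switch is held still past 1.4 rad (80 degrees) of its 1.57 rad; the red key is gripped by the fingers, still home (shoulder within 2 mm of the rotor's face, head within 5 mm of the switch's axis) and upright within 0.15 rad; the emergency stop is not pressed; through the last second (value of joint key_switch above 1.4 rad and velocity of joint key_switch below 0.2 rad/s and z of red_key_bow in the frame of keyway below 0.029 m and horizontal distance between red_key_bow and keyway below 0.005 m and angle between red_key_bow's own z axis and vertical below 0.15 rad and contact force between the fingers and red_key above 2 N and value of joint estop below 0.003 m); the arm keeps its last pose, push and grip.
It fails at once if another key was moved by more than 12 mm (distance of any of blue_key_bow, yellow_key_bow from where it was at the start of the episode above 0.012 m).
It fails at once if the oil bottle or the brush was moved by more than 20 mm (distance of any of oil_center, brush from where it was at the start of the episode above 0.02 m).
It fails at once if the emergency stop was pressed (value of joint estop above 0.003 m).
It fails at once if the key was forced into the switch: pressed against the control box with more than 45 N in all before the turn (contact force between red_key and control_box above 45 N and value of joint key_switch below 0.3 rad).
It also fails if it takes over 53 s, if anything falls off the work surface, if the arm or the gripper's body presses on something with over 40 N, if the wrist force passes 120 N, or if a joint passes its speed limit or range.

## Robot

A 6-joint arm with a two-finger parallel gripper is mounted at the origin on the work surface. World frame = base frame: x ahead of the robot, y to its left, z up, the work surface at z = 0. Lengths are in mm, angles in rad, forces in N, time in s.
With the tool pointing down it reaches from about 400 to 925 mm from the base axis. Payload 12.5 kg.
Tool frame: the origin (TCP) lies at the very end of the fingers, on their centre line; the grasp point (between the pads) lies 19 mm behind it; y points along the fingers, z is the direction in which the jaws open and shut, and the axes are right-handed (so a half turn about y gives the same grasp; the last joint's range is limited). The gripper opens to 95 mm and grips with 3 to 60 N. Pads are 20 mm wide; open, the fingers measure 119 mm over their backs; the gripper's body (75 mm by 180 mm) begins 59 mm behind the grasp point.
Start: joints at [-1.222, 0.491, 1.559, -0, 1.092, -0.106], TCP at [274.576, -561.476, 214.661] pointing down, gripper open.
Joint ranges: [-3.1, 3.1], [-0.84, 2.19], [0.05, 2.79], [-1.13, 4.28], [0.06, 2.93], [-2.69, 2.69]. Speed limits (rad/s): [2.22, 2.22, 2.79, 3.14, 3.14, 3.14].

## Interface

Orientations are given as a unit quaternion [x, y, z, w].
In Python, from bench import monitor, cams, bot gives the robot as it stands.
- The arm moves only by the tool drive_tool, never from a script. Its argument "deltas" is a list of rows, each an object of numbers: "fingers": the finger opening in mm, from 0 to 95.1; "x", "y", "z": the shift along the tool's x, y, z in mm; "turn": the turn about the tool's y in degrees. In form: [{"fingers": .., "x": .., "y": .., "z": .., "turn": ..}, ...]. A call has 1 to 12 rows; each row is the pose to reach, as a shift and turn from the pose commanded when the call began, along the tool's axes at that moment; what a row does not reach only later rows make up. A row lasts 1/12 s, in which the tool goes at most 41.7 mm and 7.16 degrees, less where a joint would pass 70% of its speed; a pose out of reach is approached as far as the arm can. A call with a gripper value outside its range is refused whole. The fingers move at their own pace and stop on an object; "squeeze" is the grip in N (left out, the last holds). Time passes only in rows, so rows that repeat a pose let the fingers close. It gives the time, the measured TCP pose, the force and the opening at its end, in the units of the state.
- monitor.read_state(): the state, without advancing time (a new reading comes with each control period).
- cams.grab_frame(name): name is "side" or "top" or "wrist"; returns a dict with "image" (384x512x3 uint8, blue, green, red), "z_map" (384x512 float32, mm along the optical axis (not along the pixel's ray), 0 where there is no reading), "camera_matrix" (3x3 intrinsics, pixels), "R" (3x3) and "t" (3): a world point X has camera coordinates R X + t. Camera axes: x right, y down, z forward; pixel columns grow to the right and rows downward; lengths in mm; the calibration is good to about 2 mm. A picture is of the moment at which its call begins.
- bot.job_done(): hands the job in, once; it reports no verdict.
The state is a dict: "time_s": time; "joints": joint angles; "qvel": joint speeds; "joint_torque": joint torques, N m; "tcp_pos": TCP position; "tcp_rot": TCP orientation; "contact_force": force on the tool from outside, world axes, zero at the start; "torque": the same for the moment, N m; "width": finger opening in mm.
Only numpy, scipy, OpenCV 4.12 (cv2) and the standard library are available. Lean on these libraries where they do the work, as an engineer would, in place of code of your own. Each camera call takes 0.05 s, during which the arm holds its last target. There are 200 camera calls.

## Working session

There is one attempt and no reset: what is moved stays moved. The work goes in short steps, Python scripts to look and compute and a tool call to move; the robot and the scene stay as the last step left them, time stands still between calls to the robot, and variables do not carry over. Pictures are saved under pics/ and viewed, about 8 in all and at most 12, crops included, and the job is handed in when it is done.

Besides the shell and the picture viewer there is one more tool, called after "Call:" by a JSON object that holds its "op" and its "data", one argument or row to a line. drive_tool: Moves the arm, as the interface text tells. Its arguments: {"type":"object","properties":{"deltas":{"type":"array"},"squeeze":{"type":"number"}},"required":["deltas"]}

```bash
ls; mkdir -p pics
cat > h.py <<'E'
import numpy as np, cv2
from bench import monitor, cams, bot
from scipy.spatial.transform import Rotation as Ro
def grab(n):
    f=cams.grab_frame(n); f['n']=n; return f
def ray(f,u,v):
    d=np.linalg.inv(f['camera_matrix'])@np.array([u,v,1.]); R=f['R']; return -R.T@f['t'], R.T@d
def onz(f,u,v,z):
    c,d=ray(f,u,v); return c+d*(z-c[2])/d[2]
def pt(f,u,v):
    c,d=ray(f,u,v); return c+d*f['z_map'][int(round(v)),int(round(u))]
def proj(f,X):
    p=f['camera_matrix']@(f['R']@np.array(X)+f['t']); return p[:2]/p[2]
def st():
    s=monitor.read_state(); print({k:np.round(s[k],3).tolist() for k in ('time_s','joints','tcp_pos','tcp_rot','contact_force','torque','width')}); print(np.round(Ro.from_quat(s['tcp_rot']).as_matrix(),3).tolist()); return s
E
python3 - <<'E'
from h import *
st()
fs=[grab(n) for n in('side','top','wrist')]
for f in fs:
    print(f['n'],np.round(f['camera_matrix'],1).tolist(),np.round(-f['R'].T@f['t']).tolist(),np.round(f['R'],2).tolist())
    np.savez(f'{f["n"]}0.npz',**{k:f[k] for k in f if k!='n'})
a=[f['image'] for f in fs]
cv2.imwrite('pics/a.png',cv2.resize(np.vstack([np.hstack(a[:2]),np.hstack([a[2],a[2]*0])]),(800,600),interpolation=cv2.INTER_AREA))
E
```

```text
pics
{'time_s': 0.0, 'joints': [-1.222, 0.492, 1.559, 0.0, 1.092, -0.106], 'tcp_pos': [274.486, -561.251, 214.073], 'tcp_rot': [-0.159, 0.689, -0.689, 0.159], 'contact_force': [0.655, 0.525, 0.711], 'torque': [0.016, 0.019, 0.013], 'width': 95.101}
[[-0.898, -0.0, 0.439], [-0.439, 0.001, -0.898], [-0.0, -1.0, -0.001]]
side [[478.5, 0.0, 255.0], [0.0, 478.5, 184.3], [0.0, 0.0, 1.0]] [408.0, -874.0, 877.0] [[0.99, -0.15, -0.01], [-0.1, -0.64, -0.76], [0.11, 0.75, -0.65]]
top [[482.5, 0.0, 249.2], [0.0, 482.5, 194.1], [0.0, 0.0, 1.0]] [293.0, -15.0, 1406.0] [[-0.01, -1.0, -0.01], [-0.98, 0.01, -0.19], [0.19, 0.01, -0.98]]
wrist [[287.1, 0.0, 255.0], [0.0, 287.1, 191.7], [0.0, 0.0, 1.0]] [333.0, -532.0, 385.0] [[0.44, -0.9, -0.0], [-0.87, -0.43, 0.24], [-0.21, -0.1, -0.97]]
```

View pics/a.png

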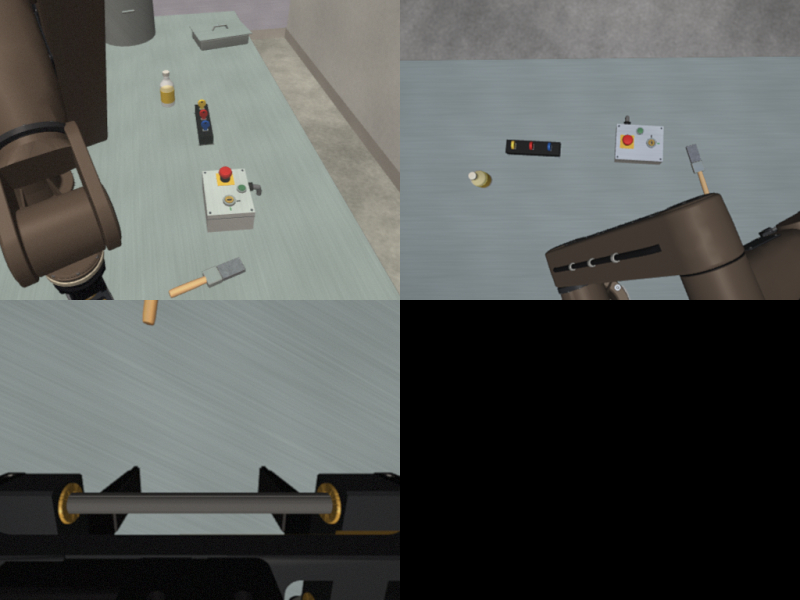

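The top view (upper right) shows the red key in the block's middle slot, at about (169,187) raw. The control box switch is at about (321,182) and the e-stop at (290,179). The side view shows the same layout. Next I measure by colour masks in both views.

```bash
cat >> h.py <<'E'
def blobs(f,name,minA=8):
    hsv=cv2.cvtColor(f['image'],cv2.COLOR_BGR2HSV); h,s,v=cv2.split(hsv)
    m={'red':((h<8)|(h>172))&(s>140)&(v>70),'blue':(h>100)&(h<125)&(s>140)&(v>60),'yellow':(h>20)&(h<34)&(s>150)&(v>80),'green':(h>45)&(h<85)&(s>80)&(v>40),'brass':(h>14)&(h<30)&(s>50)&(s<160)&(v>90)}[name]
    n,l,stt,c=cv2.connectedComponentsWithStats(m.astype(np.uint8))
    return [(np.round(c[i],1),stt[i][:5].tolist()) for i in range(1,n) if stt[i][4]>=minA]
def tri(fa,a,fb,b):
    (c,d),(e,g)=ray(fa,*a),ray(fb,*b); d=d/np.linalg.norm(d); g=g/np.linalg.norm(g)
    s=np.linalg.lstsq(np.c_[d,-g],e-c,rcond=None)[0]; p,q=c+s[0]*d,e+s[1]*g
    return (p+q)/2,np.linalg.norm(p-q)
E
python3 - <<'E'
from h import *
F={n:dict(np.load(n+'0.npz'),n=n) for n in('side','top')}
for n in F:
    for c in('red','blue','yellow','green','brass'):
        for b in blobs(F[n],c): print(n,c,b,np.round(pt(F[n],*b[0])))
a=[cv2.resize(F['side']['image'][100:300,190:390],(400,400)),cv2.resize(F['top']['image'][140:220,120:360],(0,0),fx=3,fy=3)]
cv2.imwrite('pics/b.png',np.vstack([cv2.copyMakeBorder(a[0],0,0,0,320,0),a[1]])[:600])
E
```

```text
side red (array([260. , 145.1]), [255, 140, 11, 12, 87]) [578. 226.  68.]
side red (array([288.1, 220.1]), [281, 213, 16, 16, 179]) [ 587. -126.  111.]
side blue (array([262. , 158.3]), [258, 154, 10, 12, 55]) [573. 154.  76.]
side yellow (array([214. , 124.3]), [206, 117, 17, 15, 198]) [458. 383.  50.]
side yellow (array([257.8, 132.3]), [254, 128, 9, 10, 67]) [582. 289.  70.]
side yellow (array([287.1, 231.5]), [277, 223, 23, 14, 137]) [ 585. -132.   81.]
side green (array([309.1, 239.5]), [306, 237, 8, 6, 37]) [ 627. -170.   88.]
side brass (array([12.3, 56. ]), [10, 54, 7, 4, 9]) [ 227. -382.  659.]
side brass (array([14.4, 61.9]), [13, 59, 3, 7, 9]) [ 228. -386.  654.]
side brass (array([ 4.5, 63. ]), [2, 61, 5, 5, 12]) [ 220. -391.  656.]
side brass (array([14.1, 74.4]), [13, 72, 3, 6, 8]) [ 229. -401.  647.]
side brass (array([ 6.2, 86.2]), [3, 83, 8, 9, 21]) [ 221. -411.  640.]
side brass (array([16.9, 85.6]), [15, 85, 5, 3, 8]) [ 232. -411.  640.]
side brass (array([ 2.1, 89.8]), [0, 88, 5, 5, 8]) [ 218. -416.  639.]
side brass (array([214.6, 118. ]), [205, 109, 19, 24, 223]
[... 4193 characters left out ...]
571. -113.  112.]
top yellow (array([144., 185.]), [142, 180, 5, 11, 44]) [578. 290.  86.]
top yellow (array([111.5, 232.5]), [104, 223, 12, 16, 59]) [448. 383.  58.]
top green (array([306.9, 166.6]), [304, 164, 6, 6, 29]) [ 628. -168.   82.]
top brass (array([282.9, 176.7]), [282, 172, 6, 13, 17]) [ 600. -100.   77.]
top brass (array([294.2, 184.8]), [281, 173, 19, 18, 50]) [ 570. -129.  109.]
top brass (array([321.5, 182.1]), [318, 178, 8, 9, 51]) [ 586. -210.   66.]
top brass (array([143.1, 184.2]), [142, 180, 4, 8, 18]) [582. 294.  80.]
top brass (array([103.3, 229.3]), [92, 219, 25, 21, 307]) [451. 392. 106.]
top brass (array([387.8, 233.8]), [381, 219, 15, 30, 198]) [ 442. -402.   19.]
```

View pics/b.png

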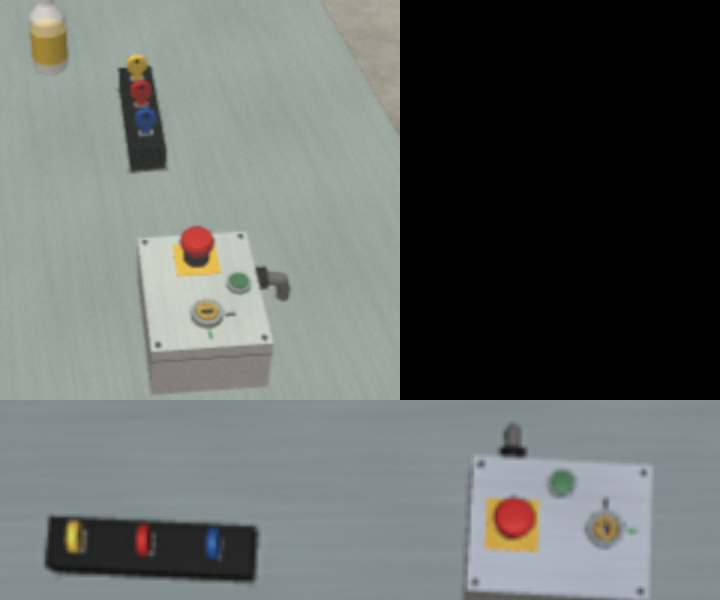

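The crops show the box nearly square to the world. The rest tick points to +x and the green ON tick to -y. Next I move over the switch, which also brings the wrist to the yaw that leaves room for the later clockwise turn.

Call:
{"op": "drive_tool", "data": {
  "deltas": [
    {"x":-425,"y":-20,"z":-186,"turn":-84,"fingers":40},
    {"x":-425,"y":-20,"z":-186,"turn":-84,"fingers":40},
    {"x":-425,"y":-20,"z":-186,"turn":-84,"fingers":40},
    {"x":-425,"y":-20,"z":-186,"turn":-84,"fingers":40},
    {"x":-425,"y":-20,"z":-186,"turn":-84,"fingers":40},
    {"x":-425,"y":-20,"z":-186,"turn":-84,"fingers":40},
    {"x":-425,"y":-20,"z":-186,"turn":-84,"fingers":40},
    {"x":-425,"y":-20,"z":-186,"turn":-84,"fingers":40},
    {"x":-425,"y":-20,"z":-186,"turn":-84,"fingers":40},
    {"x":-425,"y":-20,"z":-186,"turn":-84,"fingers":40},
    {"x":-425,"y":-20,"z":-186,"turn":-84,"fingers":40},
    {"x":-425,"y":-20,"z":-186,"turn":-84,"fingers":40}
  ]
}}

```text
time_s: 1.15
tcp_pos: [577.7, -203.1, 234.6]
tcp_rot: [-0.581, 0.402, -0.402, 0.582]
contact_force: [-0.4, -0.0, 0.2]
width: 40.3
```

Run:
```python
from h import *
st()
```

```text
{'time_s': 1.15, 'joints': [-0.446, 0.454, 1.567, 0.001, 1.12, -0.807], 'tcp_pos': [577.678, -203.059, 234.644], 'tcp_rot': [-0.581, 0.402, -0.402, 0.582], 'contact_force': [-0.363, -0.022, 0.212], 'torque': [-0.07, -0.108, -0.0], 'width': 40.305}
[[0.353, 0.001, 0.936], [-0.936, 0.001, 0.353], [-0.0, -1.0, 0.001]]
```

Call:
{"op": "drive_tool", "data": {
  "deltas": [
    {"turn":-7},
    {"turn":-14},
    {"turn":-21},
    {"turn":-28},
    {"turn":-35},
    {"turn":-42},
    {"turn":-49},
    {"turn":-56},
    {"turn":-63},
    {"turn":-66},
    {"turn":-66}
  ]
}}

```text
invalid input
```

Run:
```python
from h import *
st()
f=grab('wrist'); np.savez('w1.npz',**{k:f[k] for k in f if k!='n'})
for c in('red','green','yellow','brass'):
    for b in blobs(f,c,60): print(c,b,np.round(pt(f,*b[0]),1))
p=proj(f,[585,-207,86]).astype(int);print(p)
print(np.round(-f['R'].T@f['t']))
cv2.imwrite('pics/c.png',cv2.resize(f['image'],(800,600)))
```

```text
{'time_s': 1.15, 'joints': [-0.446, 0.454, 1.567, 0.001, 1.12, -0.807], 'tcp_pos': [577.678, -203.059, 234.644], 'tcp_rot': [-0.581, 0.402, -0.402, 0.582], 'contact_force': [-0.363, -0.022, 0.212], 'torque': [-0.07, -0.108, -0.0], 'width': 40.305}
[[0.353, 0.001, 0.936], [-0.936, 0.001, 0.353], [-0.0, -1.0, 0.001]]
red (array([294.8, 113.1]), [277, 95, 37, 38, 1082]) [ 587.2 -119.5  114.8]
green (array([307.8, 167.4]), [299, 159, 18, 18, 245]) [ 626.7 -166.6   86.2]
yellow (array([281.9, 115.8]), [263, 84, 45, 60, 658]) [ 576.4 -126.3  113.9]
yellow (array([315.2, 104.5]), [308, 97, 13, 17, 76]) [ 609.  -100.4   77.1]
yellow (array([258.6, 185.7]), [250, 177, 19, 18, 114]) [ 583.6 -208.5   72.5]
brass (array([292.5, 113.3]), [262, 83, 60, 62, 199]) [ 585.  -120.6  115.9]
brass (array([258.3, 186.3]), [248, 175, 22, 22, 80]) [ 583.3 -208.7   75.7]
[260 187]
[ 553. -141.  406.]
```

View pics/c.png

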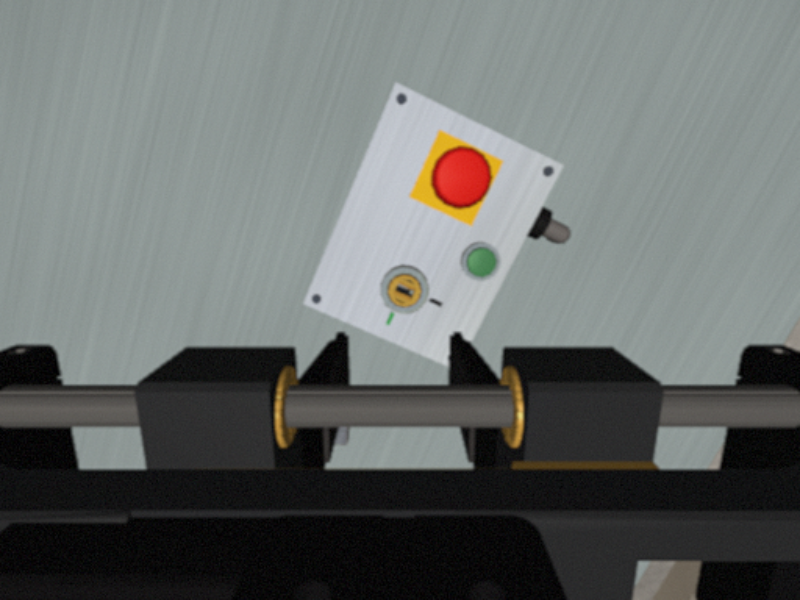

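The picture shows the switch at (405,290), the e-stop at (461,177) and the panel corners at (396,83), (563,166) and (304,303). The move was refused, so I repeat it with complete rows.

Call:
{"op": "drive_tool", "data": {
  "deltas": [
    {"x":0,"y":0,"z":0,"turn":-7,"fingers":40},
    {"x":0,"y":0,"z":0,"turn":-14,"fingers":40},
    {"x":0,"y":0,"z":0,"turn":-21,"fingers":40},
    {"x":0,"y":0,"z":0,"turn":-28,"fingers":40},
    {"x":0,"y":0,"z":0,"turn":-35,"fingers":40},
    {"x":0,"y":0,"z":0,"turn":-42,"fingers":40},
    {"x":0,"y":0,"z":0,"turn":-49,"fingers":40},
    {"x":0,"y":0,"z":0,"turn":-56,"fingers":40},
    {"x":0,"y":0,"z":0,"turn":-63,"fingers":40},
    {"x":0,"y":0,"z":0,"turn":-66,"fingers":40},
    {"x":0,"y":0,"z":0,"turn":-66,"fingers":40},
    {"x":0,"y":0,"z":0,"turn":-66,"fingers":40}
  ]
}}

```text
time_s: 2.2
tcp_pos: [574.2, -208.3, 234.5]
tcp_rot: [-0.707, 0.026, -0.026, 0.707]
contact_force: [-0.2, 0.3, -0.0]
width: 40.2
```

Run:
```python
from h import *
st()
g=dict(np.load('w1.npz'),n='w')
f=grab('wrist'); np.savez('w2.npz',**{k:f[k] for k in f if k!='n'})
def panel(f):  # panel outline by brightness and low saturation
    hsv=cv2.cvtColor(f['image'],cv2.COLOR_BGR2HSV)
    m=((hsv[...,2]>165)&(hsv[...,1]<35)).astype(np.uint8)
    c=max(cv2.findContours(cv2.morphologyEx(m,5,np.ones((3,3))),0,2)[0],key=cv2.contourArea)
    return c[:,0]
for q in (g,f):
    P=np.array([onz(q,*p,75)[:2] for p in panel(q)],np.float32); print('panel',cv2.minAreaRect(P))
    hsv=cv2.cvtColor(q['image'],cv2.COLOR_BGR2HSV); u,v=proj(q,[585,-207,86]).astype(int)
    W=14; s=hsv[v-W:v+W+1,u-W:u+W+1]; m=((s[...,0]>10)&(s[...,0]<35)&(s[...,1]>70)).astype(np.uint8)
    c=max(cv2.findContours(m,0,2)[0],key=cv2.contourArea); (a,b),ax,an=cv2.fitEllipse(cv2.convexHull(c)); q['k']=(a+u-W,b+v-W)
    print('rotor',q['k'],ax,onz(q,*q['k'],86))
    e=blobs(q,'red',200)[0][0];q['e']=e
    gr=blobs(q,'green',60)[0][0];q['g']=gr; print('lamp',onz(q,*gr,85))
print('tri k',tri(g,g['k'],f,f['k']),'e',tri(g,g['e'],f,f['e']))
S={n:dict(np.load(n+'0.npz')) for n in('side','top')}
print('side/top rotor',onz(S['side'],293,255,86),onz(S['top'],321.5,182.1,86))
im=f['image'].copy(); u,v=np.round(f['k']).astype(int)
cv2.imwrite('pics/d.png',np.hstack([cv2.resize(im,(480,360)),cv2.resize(im[v-20:v+20,u-20:u+20],(320,360),interpolation=cv2.INTER_CUBIC)]))
```

```text
{'time_s': 2.2, 'joints': [-0.456, 0.452, 1.57, -0.0, 1.119, -1.954], 'tcp_pos': [574.208, -208.267, 234.476], 'tcp_rot': [-0.707, 0.026, -0.026, 0.707], 'contact_force': [-0.171, 0.349, -0.012], 'torque': [0.11, -0.123, 0.027], 'width': 40.173}
[[0.997, -0.0, 0.073], [-0.073, 0.0, 0.997], [-0.0, -1.0, -0.0]]
panel ((580.9530639648438, -226.13232421875), (1.6481512784957886, 3.742003917694092), 83.18873596191406)
rotor (np.float64(258.4250497817993), np.float64(185.5202236175537)) (20.642866134643555, 21.362594604492188) [ 582.14665479 -205.64596726   86.        ]
lamp [ 626.92489066 -166.73504044   85.        ]
panel ((639.634033203125, -250.05514526367188), (2.45973801612854, 5.289973258972168), 84.28282165527344)
rotor (np.float64(257.3875503540039), np.float64(188.98065757751465)) (20.631237030029297, 21.121883392333984) [ 582.03128108 -206.02300081   86.        ]Traceback (most recent call last):
  File "<stdin>", line 17, in <module>
IndexError: list index out of range
```

Run:
```python
from h import *
g=dict(np.load('w1.npz')); f=dict(np.load('w2.npz'))
for q in (g,f):
    hsv=cv2.cvtColor(q['image'],cv2.COLOR_BGR2HSV)
    z=q['z_map']; uu,vv=np.meshgrid(np.arange(512),np.arange(384))
    d=np.stack([uu,vv,np.ones_like(uu)],-1)@np.linalg.inv(q['camera_matrix']).T
    X=(d*z[...,None]-q['t'])@q['R']
    m=((abs(X[...,2]-75)<9)&(z>0)&(X[...,0]>450)&(vv<215)).astype(np.uint8)
    c=max(cv2.findContours(m,0,2)[0],key=cv2.contourArea)[:,0]
    P=np.array([onz(q,*p,75)[:2] for p in c],np.float32); print('panel',cv2.minAreaRect(P), np.median(X[...,2][m>0]))
    # keyway slot + tick
u,v=257,189
im=f['image']
cv2.imwrite('pics/d.png',np.hstack([cv2.resize(im,(400,300)),cv2.resize(im[v-25:v+25,u-33:u+33],(400,300),interpolation=cv2.INTER_CUBIC)]))
S={n:dict(np.load(n+'0.npz')) for n in('side','top')}
print('side/top rotor',onz(S['side'],293,255,86),onz(S['top'],321.5,182.1,86), tri(S['side'],(293,255),f,(257.4,189)))
```

```text
panel ((585.82763671875, -163.670654296875), (170.43125915527344, 130.41888427734375), 86.06708526611328) 76.09513374420818
panel ((569.60009765625, -162.26071166992188), (170.52883911132812, 99.3711166381836), 86.03155517578125) 76.1422647636382
side/top rotor [ 582.32319678 -207.44343353   86.        ] [ 581.57649526 -207.42777992   86.        ] (array([ 582.57785456, -206.02320736,   84.28500097]), np.float64(0.23983357841060085))
```

View pics/d.png

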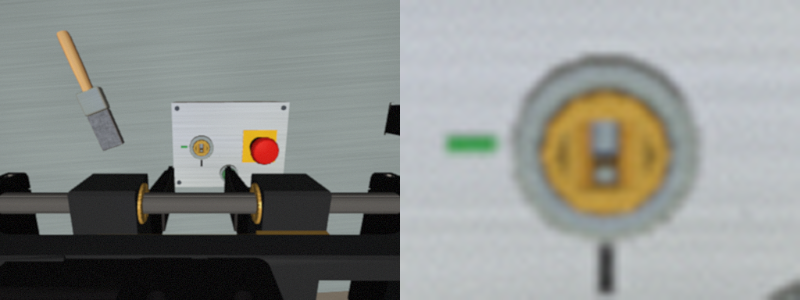

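The right crop shows the rotor centred with the keyway vertical in the image, so the tool yaw already matches. The left shows the panel, the brush far off at upper left and the e-stop at (264,151). The panel fit is 170.4 x 130.4 mm, yaw -3.9°, keyway at about (582.5,-205.7). Next I move over the red key.

Call:
{"op": "drive_tool", "data": {
  "deltas": [
    {"x":-30,"y":0,"z":433,"turn":0,"fingers":40},
    {"x":-30,"y":0,"z":433,"turn":0,"fingers":40},
    {"x":-30,"y":0,"z":433,"turn":0,"fingers":40},
    {"x":-30,"y":0,"z":433,"turn":0,"fingers":40},
    {"x":-30,"y":0,"z":433,"turn":0,"fingers":40},
    {"x":-30,"y":0,"z":433,"turn":0,"fingers":40},
    {"x":-30,"y":0,"z":433,"turn":0,"fingers":40},
    {"x":-30,"y":0,"z":433,"turn":0,"fingers":40},
    {"x":-30,"y":0,"z":433,"turn":0,"fingers":40},
    {"x":-30,"y":0,"z":433,"turn":0,"fingers":40},
    {"x":-30,"y":0,"z":433,"turn":0,"fingers":40},
    {"x":-30,"y":0,"z":433,"turn":0,"fingers":40}
  ]
}}

```text
time_s: 3.25
tcp_pos: [574.0, 229.8, 234.3]
tcp_rot: [-0.707, 0.024, -0.024, 0.707]
contact_force: [0.4, 0.4, -0.2]
width: 40.0
```

```bash
cat >> h.py <<'E'
def maskc(f,name):
    b=max(blobs(f,name,20),key=lambda b:b[1][4]) ; return b
E
python3 - <<'E'
from h import *
st()
f=grab('wrist'); np.savez('w3.npz',**{k:f[k] for k in f if k!='n'})
S={n:dict(np.load(n+'0.npz')) for n in('side','top')}
for c in('red','blue','yellow'):
    for b in blobs(f,c,40): print(c,b,np.round(pt(f,*b[0]),1),onz(f,*b[0],75))
uu,vv=np.meshgrid(np.arange(512),np.arange(384))
d=np.stack([uu,vv,np.ones_like(uu)],-1)@np.linalg.inv(f['camera_matrix']).T
X=(d*f['z_map'][...,None]-f['t'])@f['R']
m=((X[...,2]>34)&(X[...,2]<100)&(vv<215)&(abs(X[...,0]-575)<60)).astype(np.uint8)
c=max(cv2.findContours(m,0,2)[0],key=cv2.contourArea)[:,0]
P=np.array([onz(f,*p,40)[:2] for p in c],np.float32); print('block',cv2.minAreaRect(P),np.median(X[...,2][m>0]))
cv2.imwrite('pics/e.png',cv2.resize(f['image'],(640,480)))
E
```

```text
{'time_s': 3.25, 'joints': [0.274, 0.463, 1.552, 0.0, 1.127, -1.229], 'tcp_pos': [573.963, 229.808, 234.3], 'tcp_rot': [-0.707, 0.024, -0.024, 0.707], 'contact_force': [0.411, 0.373, -0.161], 'torque': [0.076, -0.142, 0.037], 'width': 39.958}
[[0.998, -0.0, 0.068], [-0.068, 0.0, 0.998], [-0.0, -1.0, 0.0]]
red (array([254. , 183.2]), [250, 170, 9, 27, 231]) [575.3 228.7  83.6] [577.09995031 228.5598485   75.        ]
blue (array([197.7, 183.6]), [193, 171, 11, 26, 240]) [571.4 164.2  82.9] [573.01689188 162.45415842  75.        ]
yellow (array([385.3,  75.4]), [371, 44, 43, 52, 873]) [466.7 384.2  61.1] [468.32127049 378.12679978  75.        ]
yellow (array([310.2, 182.7]), [304, 170, 13, 26, 284]) [579.  292.8  84.3] [581.05328727 294.5280671   75.        ]
block ((577.9835205078125, 229.23898315429688), (200.48809814453125, 51.19662857055664), 86.65741729736328) 41.31467902658443
```

View pics/e.png

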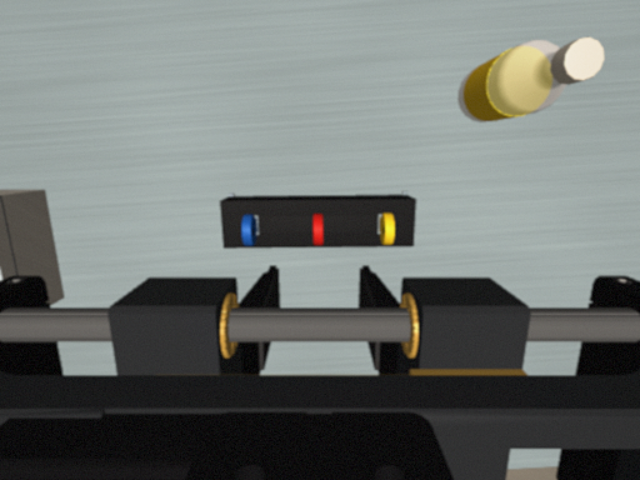

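The picture shows the block with the red key at (318,229), blue at (249,229) and yellow at (388,229). The fitted block is 200 x 51 mm, centre (578.0,229.2). The red head's top by depth is at z about 83, against 82.5 expected. I descend just above it first and check there.

Call:
{"op": "drive_tool", "data": {
  "deltas": [
    {"x":3.6,"y":40,"z":-0.9,"turn":-0.5,"fingers":40},
    {"x":3.6,"y":80,"z":-0.9,"turn":-0.5,"fingers":40},
    {"x":3.6,"y":115,"z":-0.9,"turn":-0.5,"fingers":40},
    {"x":3.6,"y":140,"z":-0.9,"turn":-0.5,"fingers":40},
    {"x":3.6,"y":145,"z":-0.9,"turn":-0.5,"fingers":40},
    {"x":3.6,"y":145,"z":-0.9,"turn":-0.5,"fingers":40}
  ]
}}

```text
time_s: 3.8
tcp_pos: [577.8, 223.7, 88.5]
tcp_rot: [0.707, -0.023, 0.021, -0.706]
contact_force: [0.2, 0.1, 0.9]
width: 39.8
```

Run:
```python
from h import *
st()
w3=dict(np.load('w3.npz')); S={n:dict(np.load(n+'0.npz')) for n in('side','top')}
print('tri red w3-side',tri(w3,(254,180),S['side'],(260,145.1)),'w3-top',tri(w3,(254,183.2),S['top'],(166.9,186)))
f=grab('wrist'); np.savez('w4.npz',**{k:f[k] for k in f if k!='n'})
for c in('red','blue','yellow'):
    for b in blobs(f,c,40): print(c,b,np.round(pt(f,*b[0]),1),onz(f,*b[0],75))
g=grab('side')
cv2.imwrite('pics/f.png',np.hstack([cv2.resize(f['image'],(500,375)),cv2.resize(g['image'][90:190,220:300],(300,375))]))
```

```text
{'time_s': 3.8, 'joints': [0.263, 0.628, 1.691, -0.0, 0.826, -1.245], 'tcp_pos': [577.75, 223.702, 88.48], 'tcp_rot': [0.707, -0.023, 0.021, -0.706], 'contact_force': [0.187, 0.081, 0.894], 'torque': [0.12, -0.148, -0.014], 'width': 39.824}
[[0.998, -0.003, 0.062], [-0.062, -0.001, 0.998], [-0.003, -1.0, -0.001]]
tri red w3-side (array([576.9035151 , 228.66079549,  66.15953747]), np.float64(3.6538950216573407)) w3-top (array([578.1382764 , 228.46081921,  69.14328418]), np.float64(0.39120684873247974))
red (array([262.1, 220.7]), [255, 200, 16, 43, 626]) [573.3 228.6  83.5] [576.30322797 228.65801919  75.        ]
blue (array([167.1, 211.7]), [154, 200, 27, 23, 509]) [564.5 166.8  79.8] [565.87681193 165.169099    75.        ]
yellow (array([486.1,  38.1]), [456, 0, 56, 76, 3705]) [467.1 383.2  52.3] [471.94002274 366.24275158  75.        ]
yellow (array([356.5, 211.2]), [342, 199, 30, 24, 592]) [572.4 291.2  78.6] [573.59316734 292.44337083  75.        ]
```

View pics/f.png

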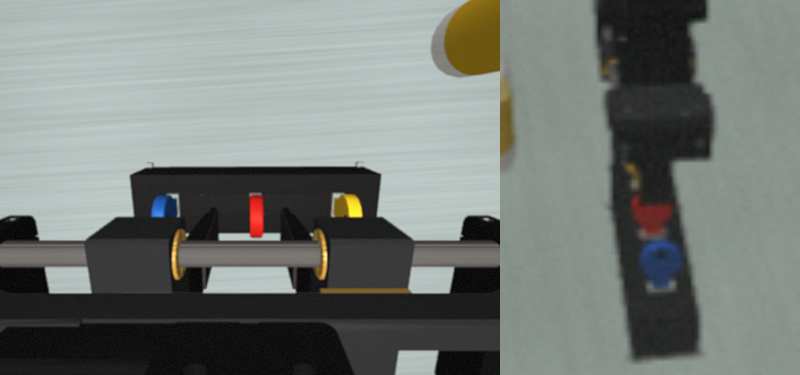

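The wrist view shows the red key between the open fingers, slightly right of centre. Triangulation puts the head at z 66–69, against 67 expected. The tool is 5 mm short in y, so I correct that, descend and grip.

Call:
{"op": "drive_tool", "data": {
  "deltas": [
    {"x":-0.3,"y":0,"z":4.9,"turn":0,"fingers":40},
    {"x":-0.3,"y":10,"z":4.9,"turn":0,"fingers":40},
    {"x":-0.3,"y":20,"z":4.9,"turn":0,"fingers":40},
    {"x":-0.3,"y":30,"z":4.9,"turn":0,"fingers":40},
    {"x":-0.3,"y":37,"z":4.9,"turn":0,"fingers":40},
    {"x":-0.3,"y":40,"z":4.9,"turn":0,"fingers":40},
    {"x":-0.3,"y":40,"z":4.9,"turn":0,"fingers":40},
    {"x":-0.3,"y":40,"z":4.9,"turn":0,"fingers":40}
  ]
}}

```text
time_s: 4.57
tcp_pos: [578.1, 230.0, 49.4]
tcp_rot: [0.707, -0.021, 0.021, -0.707]
contact_force: [0.1, -0.0, 0.7]
width: 40.4
```

Call:
{"op": "drive_tool", "data": {
  "deltas": [
    {"x":0,"y":0,"z":0,"turn":0,"fingers":20},
    {"x":0,"y":0,"z":0,"turn":0,"fingers":12},
    {"x":0,"y":0,"z":0,"turn":0,"fingers":4},
    {"x":0,"y":0,"z":0,"turn":0,"fingers":4},
    {"x":0,"y":0,"z":0,"turn":0,"fingers":4},
    {"x":0,"y":0,"z":0,"turn":0,"fingers":4},
    {"x":0,"y":0,"z":0,"turn":0,"fingers":4},
    {"x":0,"y":0,"z":0,"turn":0,"fingers":4}
  ],
  "squeeze": 25
}}

```text
time_s: 5.23
tcp_pos: [578.0, 229.6, 49.7]
tcp_rot: [0.707, -0.021, 0.021, -0.707]
contact_force: [-0.5, -4.1, 2.6]
width: 8.9
```

Run:
```python
from h import *
st()
f=grab('wrist')
for c in('red','blue','yellow'):
    for b in blobs(f,c,40): print(c,b,onz(f,*b[0],75))
```

```text
{'time_s': 5.233, 'joints': [0.272, 0.683, 1.71, -0.001, 0.749, -1.238], 'tcp_pos': [578.034, 229.647, 49.681], 'tcp_rot': [0.707, -0.021, 0.021, -0.707], 'contact_force': [-0.512, -4.093, 2.618], 'torque': [-0.907, -0.141, -0.018], 'width': 8.909}
[[0.998, -0.0, 0.06], [-0.06, -0.001, 0.998], [-0.0, -1.0, -0.001]]
red (array([254.9, 232.4]), [246, 218, 19, 29, 527]) [569.33346487 230.18735807  75.        ]
blue (array([136.4, 231.9]), [117, 217, 40, 30, 933]) [565.13081198 166.17531951  75.        ]
yellow (array([501.3,  29.7]), [488, 0, 24, 66, 1259]) [477.11199043 349.31609504  75.        ]
yellow (array([370.1, 231.4]), [350, 216, 39, 31, 891]) [572.56122989 292.43202567  75.        ]
```

Gripped, with the width at 8.9 mm. Next I lift straight up.

Call:
{"op": "drive_tool", "data": {
  "deltas": [
    {"x":0,"y":-10,"z":0,"turn":0,"fingers":4},
    {"x":0,"y":-20,"z":0,"turn":0,"fingers":4},
    {"x":0,"y":-35,"z":0,"turn":0,"fingers":4},
    {"x":0,"y":-60,"z":0,"turn":0,"fingers":4},
    {"x":0,"y":-90,"z":0,"turn":0,"fingers":4},
    {"x":0,"y":-120,"z":0,"turn":0,"fingers":4},
    {"x":0,"y":-140,"z":0,"turn":0,"fingers":4},
    {"x":0,"y":-140,"z":0,"turn":0,"fingers":4},
    {"x":0,"y":-140,"z":0,"turn":0,"fingers":4}
  ],
  "squeeze": 40
}}

```text
time_s: 6.03
tcp_pos: [578.3, 230.6, 191.4]
tcp_rot: [-0.706, 0.02, -0.022, 0.707]
contact_force: [-0.2, -0.4, -1.0]
width: 8.6
```

Run:
```python
from h import *
st()
f=grab('wrist'); np.savez('w5.npz',**{k:f[k] for k in f if k!='n'})
for c in('red','blue','yellow'):
    for b in blobs(f,c,40): print(c,b,onz(f,*b[0],75))
s=monitor.read_state(); p=np.array(s['tcp_pos']); R=Ro.from_quat(s['tcp_rot']).as_matrix()
print('expected bow pix',proj(f,p+R@[0,-17.3,0]),'tip pix',proj(f,p+R@[0,35.7,0]))
cv2.imwrite('pics/g.png',np.hstack([cv2.resize(f['image'],(500,375)),cv2.resize(f['image'][195:275,224:288],(300,375))]))
```

```text
{'time_s': 6.033, 'joints': [0.273, 0.509, 1.594, 0.0, 1.035, -1.238], 'tcp_pos': [578.301, 230.599, 191.449], 'tcp_rot': [-0.706, 0.02, -0.022, 0.707], 'contact_force': [-0.204, -0.42, -0.978], 'torque': [0.113, -0.14, -0.001], 'width': 8.562}
[[0.998, 0.003, 0.06], [-0.06, 0.001, 0.998], [0.003, -1.0, 0.001]]
red (array([254.9, 232.4]), [246, 218, 19, 29, 513]) [626.45308995 227.8085354   75.        ]
blue (array([188.5, 187.3]), [182, 173, 15, 29, 335]) [572.91722392 162.78098601  75.        ]
yellow (array([404.4,  65.2]), [387, 27, 53, 63, 1340]) [469.24238847 376.84769796  75.        ]
yellow (array([316.7, 187.1]), [310, 173, 15, 29, 372]) [580.79052314 294.21592811  75.        ]
expected bow pix [254.50562752 239.66961164] tip pix [254.52822465 211.69188472]
```

View pics/g.png

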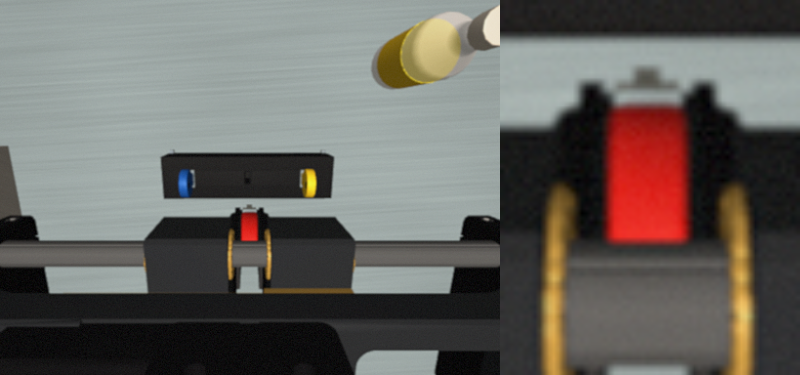

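The picture shows the key gripped squarely, with shoulder and tip visible at the crop's (647,70), close to where expected. The empty slot and both other keys are in place. Next I carry it over the switch.

Call:
{"op": "drive_tool", "data": {
  "deltas": [
    {"x":2.5,"y":0,"z":-36,"turn":0.5,"fingers":4},
    {"x":5,"y":0,"z":-73,"turn":0.5,"fingers":4},
    {"x":7.6,"y":0,"z":-109,"turn":0.5,"fingers":4},
    {"x":10,"y":0,"z":-145,"turn":0.5,"fingers":4},
    {"x":12.5,"y":0,"z":-182,"turn":0.5,"fingers":4},
    {"x":15,"y":0,"z":-218,"turn":0.5,"fingers":4},
    {"x":17.5,"y":0,"z":-254,"turn":0.5,"fingers":4},
    {"x":20,"y":0,"z":-290,"turn":0.5,"fingers":4},
    {"x":22.5,"y":0,"z":-327,"turn":0.5,"fingers":4},
    {"x":25,"y":0,"z":-363,"turn":0.5,"fingers":4},
    {"x":28,"y":0,"z":-399,"turn":0.5,"fingers":4},
    {"x":30.4,"y":0,"z":-435,"turn":0.5,"fingers":4}
  ]
}}

```text
time_s: 7.08
tcp_pos: [581.6, -207.4, 188.3]
tcp_rot: [-0.706, 0.025, -0.024, 0.707]
contact_force: [-0.7, 0.7, -0.2]
width: 9.0
```

Call:
{"op": "drive_tool", "data": {
  "deltas": [
    {"x":0,"y":0,"z":0,"turn":0,"fingers":4},
    {"x":0,"y":0,"z":0,"turn":0,"fingers":4},
    {"x":0,"y":0,"z":0,"turn":0,"fingers":4},
    {"x":0,"y":0,"z":0,"turn":0,"fingers":4}
  ]
}}

```text
time_s: 7.42
tcp_pos: [582.1, -204.7, 189.0]
tcp_rot: [-0.706, 0.024, -0.024, 0.707]
contact_force: [0.6, 0.1, -0.6]
width: 8.6
```

Run:
```python
from h import *
st()
f=grab('wrist'); np.savez('w6.npz',**{k:f[k] for k in f if k!='n'})
s=monitor.read_state(); p=np.array(s['tcp_pos']); R=Ro.from_quat(s['tcp_rot']).as_matrix()
uu,vv=np.meshgrid(np.arange(512),np.arange(384))
d=np.stack([uu,vv,np.ones_like(uu)],-1)@np.linalg.inv(f['camera_matrix']).T
X=(d*f['z_map'][...,None]-f['t'])@f['R']
m=((abs(X[...,2]-76)<8)&(vv<200)&(X[...,0]>500)).astype(np.uint8)
c=max(cv2.findContours(m,0,2)[0],key=cv2.contourArea)[:,0]
P=np.array([onz(f,*q,75)[:2] for q in c],np.float32); print('panel',cv2.minAreaRect(P),P.min(0),P.max(0))
print('tool in tool frame axis', np.degrees(np.arctan2(R[1,0],R[0,0])))
k=[582.5,-205.7,86]; print('keyway expected',proj(f,k),'tip',p+R@[0,35.7,0],proj(f,p+R@[0,35.7,0]))
cv2.imwrite('pics/h.png',np.hstack([cv2.resize(f['image'],(480,360)),cv2.resize(f['image'][165:245,220:291],(320,360),interpolation=cv2.INTER_CUBIC)]))
```

```text
{'time_s': 7.417, 'joints': [-0.445, 0.506, 1.608, 0.0, 1.029, -1.948], 'tcp_pos': [582.077, -204.749, 189.045], 'tcp_rot': [-0.706, 0.024, -0.024, 0.707], 'contact_force': [0.587, 0.102, -0.614], 'torque': [0.132, -0.085, 0.035], 'width': 8.634}
[[0.998, -0.001, 0.068], [-0.068, 0.001, 0.998], [-0.001, -1.0, 0.001]]
panel ((558.0692138671875, -161.55233764648438), (170.6262969970703, 74.18963623046875), 86.04951477050781) [ 515.22003 -248.83147] [600.88446 -74.34803]
tool in tool frame axis -3.8651613509441347
keyway expected [253.88639692 192.43722822] tip [ 582.21636246 -204.60580734  153.59233014] [255.06113467 213.29091325]
```

View pics/h.png

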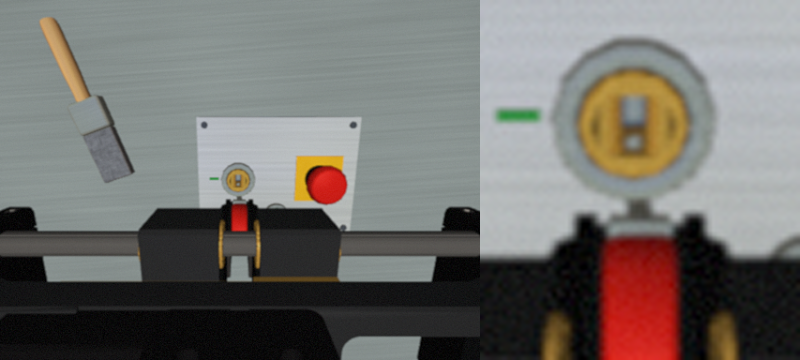

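The rotor is at crop (634,125), directly behind the blade tip at (638,205). The panel fit agrees with the earlier one. A shift of 1.1 mm towards -y is needed, then the descent to just above the mouth.

Call:
{"op": "drive_tool", "data": {
  "deltas": [
    {"x":0.4,"y":15,"z":-1,"turn":0,"fingers":4},
    {"x":0.4,"y":35,"z":-1,"turn":0,"fingers":4},
    {"x":0.4,"y":50,"z":-1,"turn":0,"fingers":4},
    {"x":0.4,"y":58,"z":-1,"turn":0,"fingers":4},
    {"x":0.4,"y":62,"z":-1,"turn":0,"fingers":4},
    {"x":0.4,"y":62,"z":-1,"turn":0,"fingers":4},
    {"x":0.4,"y":62,"z":-1,"turn":0,"fingers":4},
    {"x":0.4,"y":62,"z":-1,"turn":0,"fingers":4}
  ]
}}

```text
time_s: 8.13
tcp_pos: [583.0, -206.9, 128.5]
tcp_rot: [0.707, -0.024, 0.025, -0.706]
contact_force: [-0.1, 0.3, -0.7]
width: 8.7
```

Run:
```python
from h import *
s=st(); f=grab('side'); g=grab('wrist')
p=np.array(s['tcp_pos']); R=Ro.from_quat(s['tcp_rot']).as_matrix(); print('tip',p+R@[0,35.7,0], proj(f,p+R@[0,35.7,0]),proj(f,[582.5,-205.7,86]))
cv2.imwrite('pics/i.png',np.hstack([cv2.resize(f['image'][215:275,260:320],(400,400),interpolation=cv2.INTER_CUBIC),cv2.resize(g['image'][180:240,220:290],(400,400),interpolation=cv2.INTER_CUBIC)]))
```

```text
{'time_s': 8.133, 'joints': [-0.448, 0.575, 1.665, -0.0, 0.9, -1.95], 'tcp_pos': [583.001, -206.92, 128.54], 'tcp_rot': [0.707, -0.024, 0.025, -0.706], 'contact_force': [-0.109, 0.271, -0.71], 'torque': [0.143, -0.151, -0.02], 'width': 8.681}
[[0.998, 0.001, 0.068], [-0.068, -0.001, 0.998], [0.001, -1.0, -0.001]]
tip [ 583.04497737 -206.94322165   92.83962219] [293.41097103 252.6822642 ] [292.91308898 254.38263978]
```

View pics/i.png

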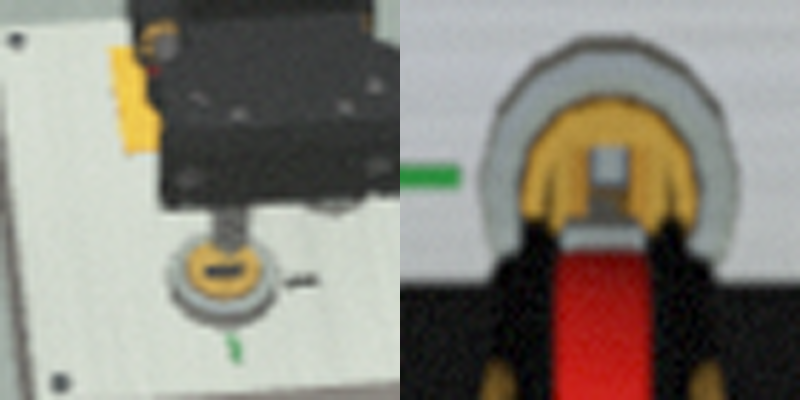

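The wrist crop shows the blade centred laterally in the rotor (608 vs 610). In the side crop the blade is about 6 px, or 1–2 mm, to +x of the slot. I shift -1 mm in x and ease down to about 8 mm depth.

Call:
{"op": "drive_tool", "data": {
  "deltas": [
    {"x":-1,"y":0,"z":0.3,"turn":0,"fingers":4},
    {"x":-1,"y":2,"z":0.3,"turn":0,"fingers":4},
    {"x":-1,"y":4,"z":0.3,"turn":0,"fingers":4},
    {"x":-1,"y":6,"z":0.3,"turn":0,"fingers":4},
    {"x":-1,"y":8,"z":0.3,"turn":0,"fingers":4},
    {"x":-1,"y":9,"z":0.3,"turn":0,"fingers":4},
    {"x":-1,"y":10,"z":0.3,"turn":0,"fingers":4}
  ]
}}

```text
time_s: 8.82
tcp_pos: [581.6, -206.6, 117.4]
tcp_rot: [-0.707, 0.024, -0.024, 0.707]
contact_force: [-0.5, -0.5, -0.3]
width: 9.1
```

Call:
{"op": "drive_tool", "data": {
  "deltas": [
    {"x":0,"y":1,"z":0,"turn":0,"fingers":4},
    {"x":0,"y":2,"z":0,"turn":0,"fingers":4},
    {"x":0,"y":3,"z":0,"turn":0,"fingers":4},
    {"x":0,"y":4,"z":0,"turn":0,"fingers":4}
  ]
}}

```text
time_s: 9.15
tcp_pos: [581.7, -206.6, 113.6]
tcp_rot: [0.707, -0.024, 0.024, -0.707]
contact_force: [-0.3, 0.3, -0.1]
width: 9.0
```

No force at about 8 mm depth, so the blade is in the keyway. Next I rock along x while easing down.

Call:
{"op": "drive_tool", "data": {
  "deltas": [
    {"x":1,"y":1,"z":0,"turn":0,"fingers":4},
    {"x":1,"y":1.8,"z":0,"turn":0,"fingers":4},
    {"x":-1,"y":2.2,"z":0,"turn":0,"fingers":4},
    {"x":-1,"y":2.8,"z":0,"turn":0,"fingers":4},
    {"x":1,"y":3.2,"z":0,"turn":0,"fingers":4},
    {"x":1,"y":3.8,"z":0,"turn":0,"fingers":4},
    {"x":-1,"y":4.2,"z":0,"turn":0,"fingers":4},
    {"x":-1,"y":4.8,"z":0,"turn":0,"fingers":4},
    {"x":1,"y":5.2,"z":0,"turn":0,"fingers":4},
    {"x":1,"y":5.6,"z":0,"turn":0,"fingers":4},
    {"x":-1,"y":6,"z":0,"turn":0,"fingers":4},
    {"x":-1,"y":6,"z":0,"turn":0,"fingers":4}
  ]
}}

```text
time_s: 10.15
tcp_pos: [580.9, -206.6, 107.8]
tcp_rot: [0.707, -0.024, 0.025, -0.707]
contact_force: [1.9, 0.4, 1.7]
width: 8.6
```

Call:
{"op": "drive_tool", "data": {
  "deltas": [
    {"x":2,"y":0.6,"z":0,"turn":0,"fingers":4},
    {"x":2,"y":1,"z":0,"turn":0,"fingers":4},
    {"x":0,"y":1.5,"z":0,"turn":0,"fingers":4},
    {"x":0,"y":2,"z":0,"turn":0,"fingers":4},
    {"x":2,"y":2.5,"z":0,"turn":0,"fingers":4},
    {"x":2,"y":3,"z":0,"turn":0,"fingers":4},
    {"x":0,"y":3.5,"z":0,"turn":0,"fingers":4},
    {"x":0,"y":4,"z":0,"turn":0,"fingers":4},
    {"x":2,"y":4.5,"z":0,"turn":0,"fingers":4},
    {"x":2,"y":5,"z":0,"turn":0,"fingers":4},
    {"x":0,"y":5,"z":0,"turn":0,"fingers":4},
    {"x":1,"y":5,"z":0,"turn":0,"fingers":4}
  ]
}}

```text
time_s: 11.15
tcp_pos: [581.5, -206.6, 102.6]
tcp_rot: [0.707, -0.024, 0.024, -0.707]
contact_force: [-3.4, 0.1, -0.4]
width: 9.0
```

Call:
{"op": "drive_tool", "data": {
  "deltas": [
    {"x":1,"y":0.5,"z":0,"turn":0,"fingers":4},
    {"x":1,"y":1,"z":0,"turn":0,"fingers":4},
    {"x":-1,"y":1.4,"z":0,"turn":0,"fingers":4},
    {"x":-1,"y":1.8,"z":0,"turn":0,"fingers":4},
    {"x":1,"y":2.2,"z":0,"turn":0,"fingers":4},
    {"x":1,"y":2.6,"z":0,"turn":0,"fingers":4},
    {"x":-1,"y":3,"z":0,"turn":0,"fingers":4},
    {"x":-1,"y":3.4,"z":0,"turn":0,"fingers":4},
    {"x":1,"y":3.8,"z":0,"turn":0,"fingers":4},
    {"x":1,"y":4,"z":0,"turn":0,"fingers":4},
    {"x":-1,"y":4,"z":0,"turn":0,"fingers":4},
    {"x":0,"y":4,"z":0,"turn":0,"fingers":4}
  ]
}}

```text
time_s: 12.15
tcp_pos: [582.2, -206.7, 98.6]
tcp_rot: [0.707, -0.024, 0.025, -0.707]
contact_force: [1.2, -0.3, 1.7]
width: 8.5
```

Run:
```python
from h import *
st(); f=grab('side'); g=grab('wrist')
for b in blobs(g,'red',40): print(b)
```

```text
{'time_s': 12.15, 'joints': [-0.448, 0.611, 1.691, 0.0, 0.837, -1.95], 'tcp_pos': [582.156, -206.668, 98.604], 'tcp_rot': [0.707, -0.024, 0.025, -0.707], 'contact_force': [1.153, -0.253, 1.692], 'torque': [0.02, -0.35, -0.019], 'width': 8.544}
[[0.998, 0.002, 0.069], [-0.069, -0.0, 0.998], [0.002, -1.0, -0.0]]
(array([398.8, 227.7]), [366, 204, 67, 43, 2386])
(array([255. , 232.3]), [246, 218, 19, 29, 493])
```

The key has not slipped in the grip (blob unchanged), and about 3 mm remains. I push on gently against the locking bar.

Call:
{"op": "drive_tool", "data": {
  "deltas": [
    {"x":0.7,"y":0.5,"z":0,"turn":0,"fingers":4},
    {"x":0.7,"y":1,"z":0,"turn":0,"fingers":4},
    {"x":-0.7,"y":1.4,"z":0,"turn":0,"fingers":4},
    {"x":-0.7,"y":1.8,"z":0,"turn":0,"fingers":4},
    {"x":0.7,"y":2.2,"z":0,"turn":0,"fingers":4},
    {"x":0,"y":2.4,"z":0,"turn":0,"fingers":4},
    {"x":0,"y":2.6,"z":0,"turn":0,"fingers":4},
    {"x":0,"y":2.8,"z":0,"turn":0,"fingers":4}
  ]
}}

```text
time_s: 12.92
tcp_pos: [581.9, -206.7, 96.0]
tcp_rot: [0.707, -0.024, 0.025, -0.707]
contact_force: [4.4, -0.6, 1.1]
width: 9.1
```

Call:
{"op": "drive_tool", "data": {
  "deltas": [
    {"x":0,"y":0.2,"z":0,"turn":0,"fingers":4},
    {"x":0,"y":0.4,"z":0,"turn":0,"fingers":4},
    {"x":0,"y":0.4,"z":0,"turn":0,"fingers":4}
  ]
}}

```text
time_s: 13.17
tcp_pos: [581.9, -206.7, 95.6]
tcp_rot: [0.707, -0.024, 0.025, -0.707]
contact_force: [4.8, 0.4, 3.6]
width: 9.0
```

Call:
{"op": "drive_tool", "data": {
  "deltas": [
    {"x":0.2,"y":0.3,"z":0,"turn":0,"fingers":4},
    {"x":0.3,"y":0.6,"z":0,"turn":0,"fingers":4},
    {"x":0.3,"y":0.8,"z":0,"turn":0,"fingers":4},
    {"x":0.3,"y":0.8,"z":0,"turn":0,"fingers":4}
  ]
}}

```text
time_s: 13.5
tcp_pos: [582.0, -206.7, 95.5]
tcp_rot: [0.707, -0.024, 0.025, -0.707]
contact_force: [1.2, 0.0, 11.7]
width: 9.2
```

The force rises sharply at TCP z = 95.5. The expected home is 95.7, so the shoulder is on the face. I check for slip before turning.

Run:
```python
from h import *
st(); f=grab('side'); g=grab('wrist')
print([b for b in blobs(g,'red',40)])
cv2.imwrite('pics/j.png',np.hstack([cv2.resize(f['image'][205:275,255:325],(400,400),interpolation=cv2.INTER_CUBIC),cv2.resize(g['image'][180:260,215:295],(400,400),interpolation=cv2.INTER_CUBIC)]))
```

```text
{'time_s': 13.5, 'joints': [-0.448, 0.616, 1.693, -0.0, 0.832, -1.95], 'tcp_pos': [582.009, -206.745, 95.478], 'tcp_rot': [0.707, -0.024, 0.025, -0.707], 'contact_force': [1.21, 0.038, 11.733], 'torque': [0.155, -0.62, -0.004], 'width': 9.174}
[[0.998, 0.001, 0.069], [-0.069, -0.001, 0.998], [0.001, -1.0, -0.0]]
[(array([401.6, 228.5]), [368, 206, 69, 41, 2332]), (array([255. , 232.2]), [246, 218, 19, 29, 490])]
```

View pics/j.png

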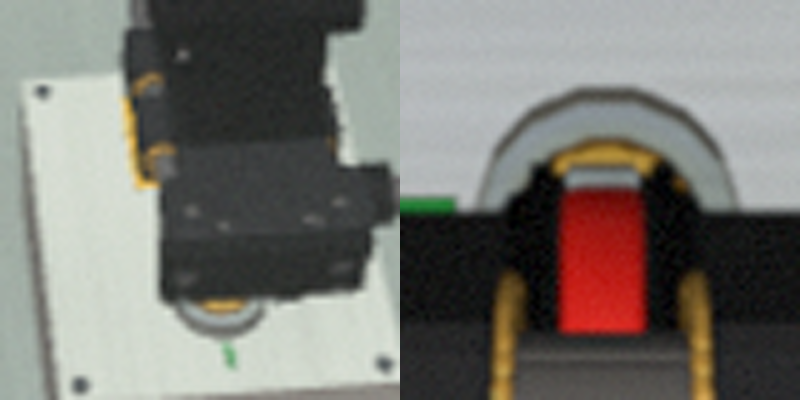

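Both views show the shoulder seated on the brass rotor, and the red head has not moved in the fingers. Next I turn clockwise.

Call:
{"op": "drive_tool", "data": {
  "deltas": [
    {"x":0,"y":0,"z":0,"turn":2,"fingers":4},
    {"x":0,"y":0,"z":0,"turn":6,"fingers":4},
    {"x":0,"y":0,"z":0,"turn":10,"fingers":4},
    {"x":0,"y":0,"z":0,"turn":14,"fingers":4},
    {"x":0,"y":0,"z":0,"turn":18,"fingers":4},
    {"x":0,"y":0,"z":0,"turn":22,"fingers":4},
    {"x":0,"y":0,"z":0,"turn":26,"fingers":4},
    {"x":0,"y":0,"z":0,"turn":30,"fingers":4},
    {"x":0,"y":0,"z":0,"turn":34,"fingers":4},
    {"x":0,"y":0,"z":0,"turn":38,"fingers":4},
    {"x":0,"y":0,"z":0,"turn":40,"fingers":4},
    {"x":0,"y":0,"z":0,"turn":40,"fingers":4}
  ],
  "squeeze": 50
}}

```text
time_s: 14.6
tcp_pos: [582.2, -205.9, 95.5]
tcp_rot: [-0.655, 0.265, -0.266, 0.656]
contact_force: [2.1, 5.5, 11.4]
width: 8.9
```

Run:
```python
from h import *
st(); g=grab('wrist'); print([b for b in blobs(g,'red',40)])
```

```text
{'time_s': 14.6, 'joints': [-0.447, 0.616, 1.693, 0.001, 0.832, -1.25], 'tcp_pos': [582.178, -205.929, 95.478], 'tcp_rot': [-0.655, 0.265, -0.266, 0.656], 'contact_force': [2.116, 5.528, 11.362], 'torque': [1.1, -0.921, 0.05], 'width': 8.864}
[[0.718, 0.001, 0.696], [-0.696, 0.001, 0.718], [0.0, -1.0, 0.001]]
[(array([376.4, 141. ]), [340, 106, 73, 71, 3928]), (array([254.9, 232.3]), [246, 218, 18, 29, 487])]
```

Call:
{"op": "drive_tool", "data": {
  "deltas": [
    {"x":0,"y":0,"z":0,"turn":5,"fingers":4},
    {"x":0,"y":0,"z":0,"turn":10,"fingers":4},
    {"x":0,"y":0,"z":0,"turn":15,"fingers":4},
    {"x":0,"y":0,"z":0,"turn":20,"fingers":4},
    {"x":0,"y":0,"z":0,"turn":25,"fingers":4},
    {"x":0,"y":0,"z":0,"turn":30,"fingers":4},
    {"x":0,"y":0,"z":0,"turn":35,"fingers":4},
    {"x":0,"y":0,"z":0,"turn":40,"fingers":4},
    {"x":0,"y":0,"z":0,"turn":45,"fingers":4},
    {"x":0,"y":0,"z":0,"turn":50,"fingers":4},
    {"x":0,"y":0,"z":0,"turn":53,"fingers":4},
    {"x":0,"y":0,"z":0,"turn":53,"fingers":4}
  ]
}}

```text
time_s: 15.65
tcp_pos: [583.3, -205.7, 95.5]
tcp_rot: [0.467, -0.53, 0.531, -0.469]
contact_force: [9.9, 7.4, 8.8]
width: 8.3
```

Call:
{"op": "drive_tool", "data": {
  "deltas": [
    {"x":0,"y":0,"z":0,"turn":1.5,"fingers":4},
    {"x":0,"y":0,"z":0,"turn":3,"fingers":4},
    {"x":0,"y":0,"z":0,"turn":3,"fingers":4}
  ]
}}

```text
time_s: 15.9
tcp_pos: [583.3, -205.7, 95.5]
tcp_rot: [0.453, -0.541, 0.542, -0.455]
contact_force: [10.3, 7.4, 8.5]
width: 9.4
```

Run:
```python
from h import *
s=st(); g=grab('wrist'); print([b for b in blobs(g,'red',40)])
R=Ro.from_quat(s['tcp_rot']).as_matrix(); print('yaw',np.degrees(np.arctan2(R[1,0],R[0,0])))
```

```text
{'time_s': 15.9, 'joints': [-0.447, 0.616, 1.692, 0.002, 0.831, -0.273], 'tcp_pos': [583.297, -205.655, 95.532], 'tcp_rot': [0.453, -0.541, 0.542, -0.455], 'contact_force': [10.284, 7.417, 8.454], 'torque': [1.565, -2.082, 0.072], 'width': 9.356}
[[-0.174, 0.003, 0.985], [-0.985, 0.0, -0.174], [-0.001, -1.0, 0.003]]
[(array([237.5,  81.6]), [202, 44, 72, 77, 4268]), (array([254.9, 232.4]), [246, 218, 18, 29, 482])]
yaw -100.03892803086413
```

The tool has turned 96° and the torque about the axis is rising. I relieve the side load a little and go to the stop.

Call:
{"op": "drive_tool", "data": {
  "deltas": [
    {"x":-0.2,"y":0,"z":0.3,"turn":1,"fingers":4},
    {"x":-0.4,"y":0,"z":0.6,"turn":2,"fingers":4},
    {"x":-0.4,"y":0.1,"z":0.6,"turn":3,"fingers":4},
    {"x":-0.4,"y":0.1,"z":0.6,"turn":4,"fingers":4},
    {"x":-0.4,"y":0.1,"z":0.6,"turn":4,"fingers":4},
    {"x":-0.4,"y":0.1,"z":0.6,"turn":4,"fingers":4}
  ]
}}

```text
time_s: 16.45
tcp_pos: [583.5, -205.6, 95.5]
tcp_rot: [0.435, -0.557, 0.557, -0.436]
contact_force: [6.2, 5.9, 10.3]
width: 8.8
```

Run:
```python
from h import *
s=st(); g=grab('wrist'); f=grab('side'); print([b for b in blobs(g,'red',40)])
R=Ro.from_quat(s['tcp_rot']).as_matrix(); print('yaw',np.degrees(np.arctan2(R[1,0],R[0,0])))
cv2.imwrite('pics/k.png',np.hstack([cv2.resize(f['image'][205:275,255:325],(400,400),interpolation=cv2.INTER_CUBIC),cv2.resize(g['image'][180:260,215:295],(400,400),interpolation=cv2.INTER_CUBIC)]))
```

```text
{'time_s': 16.45, 'joints': [-0.446, 0.616, 1.692, 0.002, 0.832, -0.204], 'tcp_pos': [583.475, -205.61, 95.507], 'tcp_rot': [0.435, -0.557, 0.557, -0.436], 'contact_force': [6.212, 5.894, 10.335], 'torque': [1.187, -1.465, 0.078], 'width': 8.753}
[[-0.241, 0.002, 0.971], [-0.971, 0.0, -0.241], [-0.001, -1.0, 0.002]]
[(array([226. ,  83.5]), [190, 46, 72, 76, 4257]), (array([254.9, 232.3]), [246, 218, 18, 29, 482])]
yaw -103.94687290945416
```

View pics/k.png

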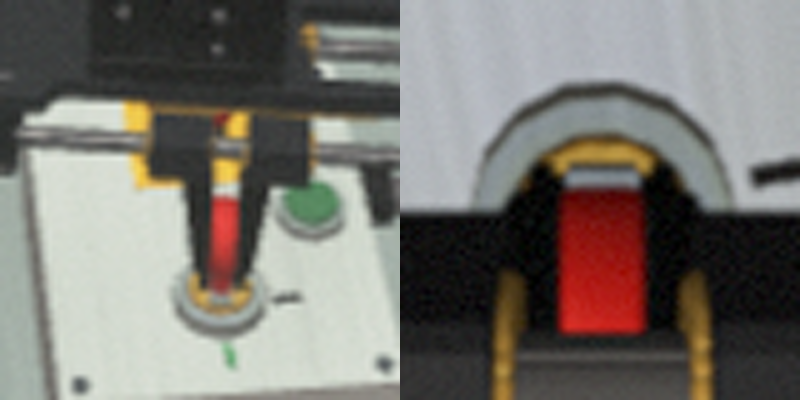

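The side crop shows the key upright in the switch and turned towards the green tick. The wrist crop shows it still square in the fingers. I turn a bit more, looking for the stop by torque.

Call:
{"op": "drive_tool", "data": {
  "deltas": [
    {"x":-0.2,"y":0,"z":0.2,"turn":1,"fingers":4},
    {"x":-0.3,"y":0,"z":0.4,"turn":2,"fingers":4},
    {"x":-0.3,"y":0,"z":0.4,"turn":3,"fingers":4},
    {"x":-0.3,"y":0,"z":0.4,"turn":3,"fingers":4},
    {"x":-0.3,"y":0,"z":0.4,"turn":3,"fingers":4}
  ]
}}

```text
time_s: 16.97
tcp_pos: [583.7, -205.6, 95.5]
tcp_rot: [0.42, -0.568, 0.569, -0.421]
contact_force: [4.9, 4.0, 10.9]
width: 8.5
```

Run:
```python
from h import *
s=st(); R=Ro.from_quat(s['tcp_rot']).as_matrix(); print('yaw',np.degrees(np.arctan2(R[1,0],R[0,0])))
```

```text
{'time_s': 16.967, 'joints': [-0.446, 0.617, 1.691, 0.001, 0.833, -0.151], 'tcp_pos': [583.655, -205.637, 95.505], 'tcp_rot': [0.42, -0.568, 0.569, -0.421], 'contact_force': [4.932, 4.003, 10.889], 'torque': [0.857, -1.099, 0.204], 'width': 8.499}
[[-0.291, 0.002, 0.957], [-0.957, 0.0, -0.291], [-0.001, -1.0, 0.002]]
yaw -106.9315308327357
```

The torque jumped from 0.078 to 0.204 Nm, so the rotor is against its stop. I hold briefly, confirm it is steady, then hand in.

Call:
{"op": "drive_tool", "data": {
  "deltas": [
    {"x":0,"y":0,"z":0,"turn":0,"fingers":4},
    {"x":0,"y":0,"z":0,"turn":0,"fingers":4},
    {"x":0,"y":0,"z":0,"turn":0,"fingers":4},
    {"x":0,"y":0,"z":0,"turn":0,"fingers":4},
    {"x":0,"y":0,"z":0,"turn":0,"fingers":4},
    {"x":0,"y":0,"z":0,"turn":0,"fingers":4}
  ]
}}

```text
time_s: 17.47
tcp_pos: [583.6, -205.6, 95.5]
tcp_rot: [0.421, -0.568, 0.568, -0.421]
contact_force: [5.3, 5.1, 10.8]
width: 8.6
```

Run:
```python
from h import *
s=st(); g=grab('wrist'); print([b for b in blobs(g,'red',40)])
if s['torque'][2]>0.1 and s['contact_force'][2]>4 and s['width']>7: print(bot.job_done())
```

```text
{'time_s': 17.467, 'joints': [-0.446, 0.617, 1.691, 0.001, 0.833, -0.151], 'tcp_pos': [583.625, -205.622, 95.492], 'tcp_rot': [0.421, -0.568, 0.568, -0.421], 'contact_force': [5.291, 5.07, 10.83], 'torque': [0.836, -1.08, 0.189], 'width': 8.618}
[[-0.291, 0.002, 0.957], [-0.957, 0.0, -0.291], [-0.001, -1.0, 0.001]]
[(array([217.4,  85.4]), [182, 48, 71, 76, 4240]), (array([254.9, 232.3]), [247, 218, 17, 29, 481])]
the job is handed in; nothing more can be done
None
```

I took the red key from the middle slot, rocked it past the pins and seated it in the switch. I then turned it clockwise to its stop and handed in at about 17.5 s while still gripping and holding it. `job_done()` gives no verdict, so I only have my own checks:

- **Insertion:** the highest force I read going in was 11.7 N, well under the 45 N limit, though I only read forces at the end of each move. The key stopped at a tool height of 95.5 mm, against an expected home of 95.7 mm.
- **Turn:** the tool turned about 103°. Between the 100° and 103° readings the torque about the axis rose from 0.08 to about 0.2 Nm. That jump is how I know the rotor reached its stop, since its angle cannot be read directly. The jump came slightly later than the stated 0.15 rad of play would suggest.
- **Hold:** at hand-in the gripper held the key at 8.6 mm width, pressing down with about 11 N. The head had not shifted in the fingers since the lift.
- **Side load and the rest:** about 7 N of side load remained. The wrist view after the lift showed the other two keys still in their slots. I never went near the bottle, brush or e-stop, but did not re-measure them at the end.

One early move call was refused because its rows were incomplete; I sent it again in full, and nothing had moved.

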